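Take the tall battery pack out of the click-in charger

ROBOT

A 6-joint arm with a two-finger parallel gripper is mounted at the origin on a cart in front of the work surface, level with it; the furniture and walls round the work are solid. World frame = base frame: x ahead of the robot, y to its left, z up, the work surface at z = 0. Lengths are in m, angles in degrees, forces in N, time in s.
With the tool pointing down it reaches from about 0.375 to 0.825 m from the base axis. Payload 5.5 kg.
Tool frame: the origin (TCP) lies on the front face of the gripper's body, between the roots of the fingers; the fingertips stand 73 mm ahead of it and the grasp point (between the pads) lies 54 mm ahead of it (bot.tcp_to_tips is the distance from the TCP to the fingertips, in m); z points along the fingers, y is the line along which they close (so a half turn about z gives the same grasp; the last joint's range is limited). The gripper opens to 85 mm and grips with 20 to 120 N. Pads are 22 mm wide; open, the fingers measure 114 mm over their backs; the gripper's body (76 mm by 85 mm) begins 54 mm behind the grasp point. The pads swing forward as they close: fully open they stand 13 mm farther back than shut.
Start: joints at [76.662, 17.962, -2.699, 69.339, 0, 90], TCP at [0.138, 0.584, 0.304] pointing down, gripper open.
Joint ranges: [-152.73, 152.73], [-39.44, 99.34], [-58.76, 71.6], [-118.89, 123.64], [-81.53, 83.1], [-180, 180]. Speed limits (degrees/s): [136.94, 136.94, 172.46, 180, 180, 180].

INTERFACE

Orientations are given as [roll, pitch, yaw] about the fixed x, y, z axes, in that order (R = Rz(yaw) Ry(pitch) Rx(roll)).
In Python, from plant import bot, viewer gives the robot as it stands. The module is installed in compiled form; this text tells all that it offers.
- The arm moves only by the tool step_arm, never from a script. Its argument "plan" is a list of rows, each a list of 5 numbers: the shift along the tool's x, y, z in mm, then the turn about the tool's z in degrees, then the opening in per cent of the stroke, from 0 (shut) to 100 (fully open). A call has 1 to 12 rows; each row is the pose to reach, as a shift and turn from the pose commanded when the call began, along the tool's axes at that moment; what a row does not reach only later rows make up. A row lasts 1/12 s, in which the tool goes at most 41.7 mm and 7.16 degrees, less where a joint would pass 70% of its speed; a pose out of reach is approached as far as the arm can. A call with a gripper value outside its range is refused whole. The fingers move at their own pace and stop on an object; "squeeze" is the grip in N (left out, the last holds). Time passes only in rows, so rows that repeat a pose let the fingers close. It gives the time, the measured TCP pose, the force, the opening and the grip force at its end, in the units of the state.
- bot.observe(): the state, without advancing time (a new reading comes with each control period).
- viewer.snapshot(name): name is "scene" or "top"; returns a dict with "img" (420x560x3 uint8, blue, green, red), "K" (3x3 intrinsics, pixels), "k1" (the pictures are not rectified: a ray, as slopes to the right and down, at radius r is drawn at 1 + k1 r^2 times it, then the intrinsics apply), "R" (3x3) and "t" (3): a world point X has camera coordinates R X + t. Camera axes: x right, y down, z forward; pixel columns grow to the right and rows downward; lengths in m; the calibration is good to about 2 mm. A picture is of the moment at which its call begins. There is no depth.
- bot.close_job(): hands the job in; it is judged then, once.
The state is a dict: "clock": time; "q": joint angles; "joint_velocities": joint speeds; "joint_torque": joint torques, N m; "position": TCP position; "eef_rot": TCP orientation; "force": force on the tool from outside, world axes, zero at the start; "torque": the same for the moment, N m; "grip_width": finger opening in m; "grip_force": force on a finger pad.
Only numpy, scipy, OpenCV 4.12 (cv2) and the standard library are available. Lean on these libraries where they do the work, as an engineer would, in place of code of your own. Each camera call takes 0.05 s, during which the arm holds its last target. There are 200 camera calls.

TASK

The caliper left lying across the taller of the two battery packs is in the way: pick it up, lay it gently flat on the bench clear of the charger and let go of it. Then squeeze the tall pack's two side catches together and, keeping them squeezed, lift the pack straight up out of its bay; finish while holding it by both catches, upright and still, about 12 cm above its seated height. Leave the shorter pack clicked in its bay and do not disturb the other things on the bench.

Things in the scene. Friction and masses are not known exactly. Their poses are not given: they have to be found in the camera images.
- charger: two-bay battery charger, fixed to the bench, 210 mm long (x) x 130 wide (y), with a flat grey deck 50 mm above the bench. Origin under its centre at bench height, z up. Bays at x = +50 and -50 mm on its long axis, each a well of 47 x 49 mm; the teeth of a pack's catches lock under its 8 mm thick rim
- charger_deck (a point): centre of the charger's deck, 50 mm above the bench. The charger stands on dark bare bench between two boards some 27 mm higher, which begin at about y = +0.25 and -0.20 m. Beside the charger, from x = 0.44 to 0.68 m, the bench up to the boards is otherwise free: at least 110 mm wide on the left if the charger's y is below 0.02 m, on the right if above
- tall_pack: the taller battery pack, black, about 0.5 kg, seated in either bay: body 62 (x) x 47 (y) x 60 mm high above the deck. Origin at the centre of the underside that rests on the deck (50 mm above the bench), z up. A stem reaches 34 mm down into the bay with 1.5 mm play each way. A spring catch in each of its +y and -y sides locks it in; with both pressed it lifts out freely
- tall_pack_grip (a point): point midway between the tall pack's two catch pads, 31 mm above its origin (29 below its top); axes as the pack, catches press along y. Each grey ribbed pad is 34 mm wide (x) and 26 high, centred at this height; over both it is 64 mm at rest, 48 mm with both fully in
- tall_pack_catch_l (a joint): catch in the tall pack's +y side: 0 m out (latched) to 0.008 m fully pressed in; its tooth clears the rim from about 0.004 m (up to 0.0055 if the pack has shifted in its play); spring 2.7 N at the start to 9.9 N fully in
- tall_pack_catch_r (a joint): the same in the tall pack's -y side
- short_pack: the shorter battery pack in the other bay, same kind, but its body is only 52 mm long (x) and 46 mm high above the deck; origin as for the tall pack, 50 mm above the bench when seated. To be left seated
- caliper: digital caliper, 230 mm long (y), 0.17 kg, lying flat across the top of the tall pack (underside 110 mm above the bench), roughly along the pack's y. Origin on the underside at mid-length. Beam 16 mm wide, 4 thick (x 0 to 16 mm); readout box 34 x 66 x 13 mm (x -8 to 26, y 15 to 81); jaws 4 thick reach x = +-37 between y = 60 and 115; thumb roller 8 high juts to x = -15 at y = 25
- caliper_box (a point): point in the caliper's readout box at x = 9, y = 45 mm, 6.5 mm above the caliper's underside, near its centre of mass; axes as the caliper. The box's flat sides, 34 mm apart along x, can be gripped here from above: 29 mm of them (y 31 to 60) lie free between roller and jaws; fingertips kept over 4 mm above the underside stay clear of the jaws altogether
- cast_hub: small cast flanged hub, 62 mm across, 31 high, standing back left of the charger; origin under its centre. To be left alone
- masking_tape: roll of masking tape, 105 mm across, 24 high, lying flat back right of the charger; origin under its centre. To be left alone
- bush: turned aluminium bush, 34 mm across, 26 high, front left at the near edge of the bench; origin under its centre. To be left alone
- tape_measure: pocket tape measure, 65 x 73 x 40 mm, front right at the near edge of the bench; origin under its centre. To be left alone
- spacer: brass spacer, 29 mm across, 21 high, back left of the charger by the board; origin under its centre. To be left alone
- hex_key: black hex key, 83 x 31 x 6 mm, lying at the near edge of the bench in front of the charger; origin under its centre. To be left alone

How it is judged (in metres and radians):
On the way, in this order (a step that is already met when the one before it is completed fails the run):
1. the caliper lies flat on the bench, let go, clear of charger and packs, while both packs are still seated (height (world z) of caliper below 0.045 m and angle between caliper's own z axis and vertical below 0.15 rad and contact force between caliper and charger below 0.05 N and contact force between caliper and tall_pack below 0.05 N and contact force between caliper and short_pack below 0.05 N and contact force between caliper and the fingers below 0.05 N and linear speed of caliper below 0.03 m/s and z of each of tall_pack, short_pack in the frame of charger below 0.054 m and angle between short_pack's own z axis and vertical below 0.06 rad), for 0.3 s.
2. both side catches of the tall pack are squeezed in while it is still seated (value of joint each of tall_pack_catch_l, tall_pack_catch_r above 0.003 m and contact force between tall_pack and the fingers above 1 N and z of tall_pack in the frame of charger below 0.054 m), for 0.05 s.
At the end, for the whole second after the job is handed in: tall pack held still by both catches (each over 3 mm in), upright within 0.2 rad, 80 to 200 mm above the deck, over the charger (within 120 mm), touching only fingers; short pack seated; caliper flat (0.15 rad), still and let go, under 45 mm up, touching neither charger nor packs (z of tall_pack in the frame of charger between 0.13 and 0.25 m and horizontal distance between tall_pack and charger below 0.12 m and angle between tall_pack's own z axis and vertical below 0.2 rad and linear speed of each of tall_pack, caliper below 0.03 m/s and value of joint each of tall_pack_catch_l, tall_pack_catch_r above 0.003 m and contact force between tall_pack and the fingers above 1 N and contact force between each of tall_pack, caliper and charger below 0.05 N and contact force between each of tall_pack, caliper and short_pack below 0.05 N and z of short_pack in the frame of charger below 0.054 m and angle between short_pack's own z axis and vertical below 0.06 rad and height (world z) of caliper below 0.045 m and angle between caliper's own z axis and vertical below 0.15 rad and contact force between caliper and tall_pack below 0.05 N and contact force between caliper and the fingers below 0.05 N); the arm keeps its last pose, push and grip.
It fails at once if the caliper is dropped or knocked off: it moves faster than 0.7 m/s while the fingers do not hold it (linear speed of caliper above 0.7 m/s and contact force between caliper and the fingers below 0.05 N).
It fails at once if the short pack is pulled up more than 8 mm (z of short_pack in the frame of charger above 0.058 m).
It fails at once if another thing on the bench is shifted more than 30 mm (distance of any of cast_hub, masking_tape, bush, tape_measure, spacer, hex_key from where it was at the start of the episode above 0.03 m).
It also fails if it takes over 58 s, if anything falls off the work surface, if the arm or the gripper's body presses on something with over 40 N, if the wrist force passes 120 N, or if a joint passes its speed limit or range.

## Working session

There is one attempt and no reset: what is moved stays moved. The work goes in short steps, Python scripts to look and compute and a tool call to move; the robot and the scene stay as the last step left them, time stands still between calls to the robot, and variables do not carry over. Pictures are saved under pics/ and viewed, at most 13 in all, crops included, and the job is handed in when it is done.

Besides the shell and the picture viewer there is one more tool, called after "Emit:" by a JSON object that holds its "api" and its "payload", one argument or row to a line. step_arm: Moves the arm, as the interface text tells. Its arguments: {"type":"object","properties":{"plan":{"type":"array","items":{"type":"array","items":{"type":"number"}}},"squeeze":{"type":"number"}},"required":["plan"]}

```bash
mkdir -p pics; cat > h.py <<'E'
import numpy as np, cv2
from plant import bot, viewer
def snap(n,f=None):
    s=viewer.snapshot(n)
    if f: cv2.imwrite('pics/'+f,s['img'])
    return s
def ray(s,u,v):
    K=s['K'];d=np.array([(u-K[0][2])/K[0][0],(v-K[1][2])/K[1][1]]);p=d.copy()
    for _ in range(20): p=d/(1+s['k1']*(p@p))
    R=np.array(s['R']);return -R.T@np.array(s['t']),R.T@np.array([p[0],p[1],1])
def onplane(s,u,v,z):
    o,d=ray(s,u,v);return o+d*(z-o[2])/d[2]
def proj(s,X):
    c=np.array(s['R'])@np.array(X)+s['t'];p=c[:2]/c[2];p=p*(1+s['k1']*(p@p));K=s['K']
    return np.array([K[0][0]*p[0]+K[0][2],K[1][1]*p[1]+K[1][2]])
E
python3 - <<'E'
from h import *
for n in('top','scene'):
    s=snap(n,n+'0.png');print(n,s['K'],s['k1'],-np.array(s['R']).T@s['t'],np.array(s['R'])[2])
o=bot.observe();print(o['clock'],o['position'],o['eef_rot'],o['grip_width'],o['force'])
E
```

```text
top [[457.74785949   0.         282.37809537]
 [  0.         457.74785949 208.92722041]
 [  0.           0.           1.        ]] 0.030864730748288736 [0.49197025 0.02288413 0.97444121] [ 0.07392113  0.01895773 -0.99708388]
scene [[416.33651737   0.         276.43404814]
 [  0.         416.33651737 208.71730594]
 [  0.           0.           1.        ]] -0.05259741971148447 [-0.01595667  0.33235244  0.68523327] [ 0.66995945 -0.32142725 -0.66920763]
0.1 [0.13831685 0.5834135  0.30313894] [-1.79911547e+02  1.55774703e-03  1.66661970e+02] 0.08564636398163332 [-0.17171686  0.44103666 -1.07786867]
```

View pics/top0.png

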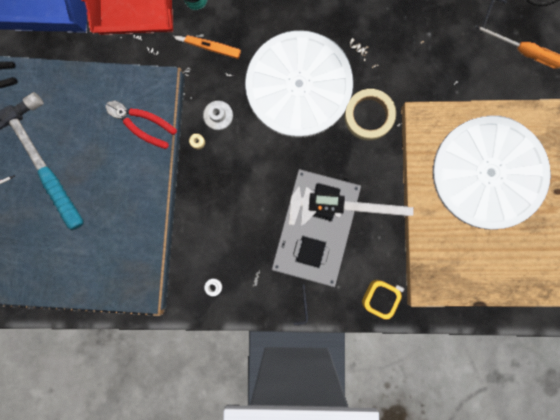

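View pics/scene0.png

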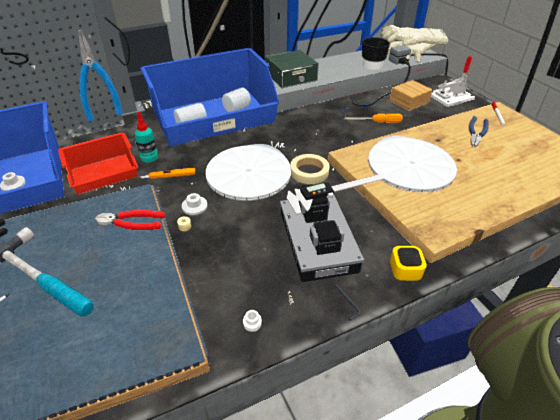

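```bash
python3 - <<'E'
from h import *
im=cv2.imread('pics/top0.png')[150:300,250:430]
cv2.imwrite('pics/c1.png',cv2.resize(im,None,fx=4,fy=4,interpolation=cv2.INTER_CUBIC)[:600,:720])
s=snap('top')
hsv=cv2.cvtColor(s['img'],cv2.COLOR_BGR2HSV)
m=((hsv[...,2]>95)&(hsv[...,2]<190)&(hsv[...,1]<40)).astype(np.uint8)*255
m[:165]=0;m[295:]=0;m[:,:265]=0;m[:,370:]=0
m=cv2.morphologyEx(m,cv2.MORPH_OPEN,np.ones((3,3)))
cs,_=cv2.findContours(m,0,2)
pts=np.vstack([c for c in cs if cv2.contourArea(c)>100])[:,0]
W=np.array([onplane(s,u,v,.05)[:2] for u,v in pts])
r=cv2.minAreaRect(W.astype(np.float32));print('charger',r,cv2.minAreaRect(pts.astype(np.float32)))
cv2.imwrite('pics/m.png',m)
E
```

```text
charger ((0.5243514180183411, -0.028441593050956726), (0.13202399015426636, 0.21184635162353516), 75.38429260253906) ((316.27325439453125, 227.6899871826172), (65.82125854492188, 105.20027923583984), 14.826481819152832)
```

View pics/c1.png

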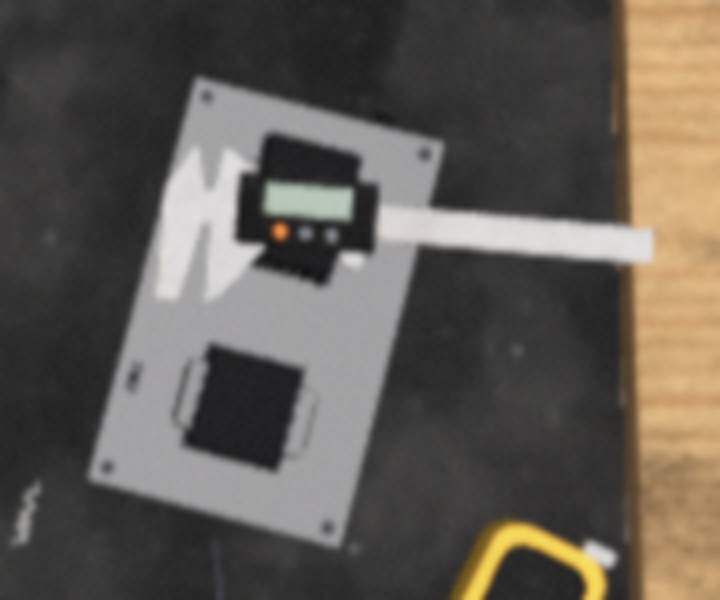

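The view shows the charger turned about −15°. The tall pack is in its far bay with the caliper across it, box near (327,203), beam ending at (413,211), and roller toward the robot. The left side is free for laying the caliper down.

```bash
cat >> h.py <<'E'
def goto(x,y,z,yaw):
    "shift mm in present tool axes and tool turn deg to reach TCP pose (tool down)"
    o=bot.observe();p=o['position'];w=np.radians(o['eef_rot'][2])
    d=(np.array([x,y,z])-p)*1000;c,s=np.cos(w),np.sin(w)
    t=-((yaw-o['eef_rot'][2]+180)%360-180)
    print('shift',np.round([c*d[0]+s*d[1],s*d[0]-c*d[1],-d[2]],1),'turn',round(t,1),'| at',np.round(p,4),round(o['eef_rot'][2],1),'t',o['clock'],'w',round(o['grip_width'],4),'F',np.round(o['force'],1),'g',o['grip_force'])
E
python3 - <<'E'
from h import *
print(bot.tcp_to_tips)
s=snap('top')
f=lambda u,v,z:onplane(s,250+u/4,150+v/4,z)[:2]
P=[f(*a,.123) for a in((241,172),(377,183),(375,255),(237,245))]
print(np.round(P,4),'c',np.mean(P,0))
b1,b2=f(388,223,.114),f(652,245,.114);d=b1-b2;y=np.degrees(np.arctan2(-d[0],d[1]));print('beam',b1,b2,'yaw',y)
yy=np.array([-np.sin(np.radians(y)),np.cos(np.radians(y))]);xx=np.array([yy[1],-yy[0]])
print('box from beam end', b2+yy*.163+xx*.001)
sc=snap('scene');cv2.imwrite('pics/s1.png',cv2.resize(sc['img'][165:285,260:400],None,fx=5,fy=5,interpolation=cv2.INTER_CUBIC))
for n,u,v,z in(('hub',218,115,.02),('spacer',197,141,.02),('bush',213,287,.02)):print(n,onplane(s,u,v,z))
print('pred box center in scene', proj(sc,[*np.mean(P,0),.123]),[proj(sc,[*p,.123]) for p in P])
goto(.575,-.02,.30,85.2)
E
```

```text
0.0726
[[ 0.5854 -0.0127]
 [ 0.5809 -0.076 ]
 [ 0.5472 -0.0751]
 [ 0.5513 -0.011 ]] c [ 0.56620014 -0.04369375]
beam [ 0.56295781 -0.08220482] [ 0.55383183 -0.20511182] yaw -4.246484526360657
box from beam end [ 0.56689879 -0.04263335]
hub [0.76150397 0.1801082  0.02      ]
spacer [0.70519426 0.22351421 0.02      ]
bush [0.3994652  0.18265187 0.02      ]
pred box center in scene [317.34771813 188.87685505] [array([300.25110429, 187.70295025]), array([326.85922109, 180.98837353]), array([334.61591257, 189.93686432]), array([307.29009509, 197.27006208])]
shift [-564.1 -486.6    3.5] turn 81.5 | at [0.1384 0.5836 0.3035] 166.7 t 0.25 w 0.0853 F [1.1 0.5 0.3] g 0.0
```

View pics/s1.png

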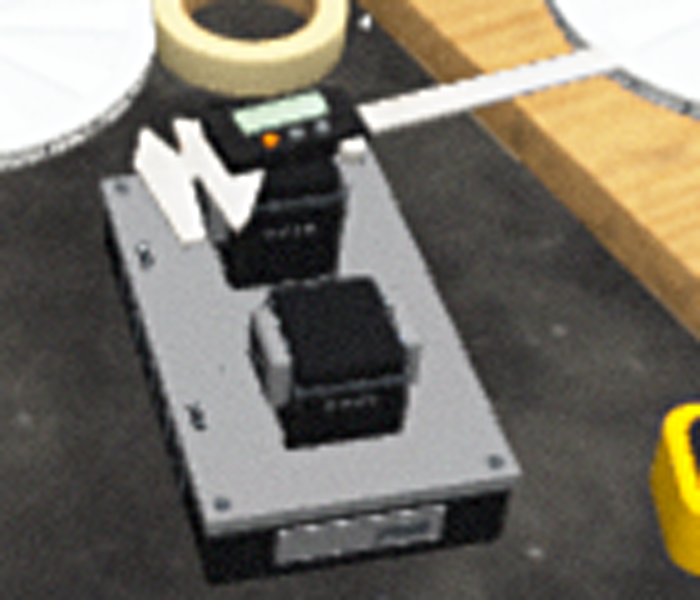

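The crop matches the top-view estimate. The caliper box is at about (0.5665, −0.043) with yaw about −4.3°.

Emit:
{"api": "step_arm", "payload": {
  "plan": [
    [-170, -153, 0, 25, 100],
    [-170, -153, 0, 25, 100],
    [-170, -153, 0, 25, 100],
    [-170, -153, 0, 25, 100],
    [-340, -307, 0, 49, 50],
    [-340, -307, 0, 49, 50],
    [-340, -307, 0, 49, 50],
    [-340, -307, 0, 49, 50],
    [-340, -307, 0, 49, 50],
    [-340, -307, 0, 49, 50],
    [-340, -307, 0, 49, 50],
    [-340, -307, 0, 49, 50]
  ]
}}

```text
clock: 1.25
position: [0.4016, 0.2013, 0.3041]
eef_rot: [179.9, 0.2, 117.2]
force: [0.1, 0.6, 0.4]
grip_width: 0.0428
grip_force: 0.0
```

```bash
python3 - <<'E'
from h import *
print(bot.tcp_to_tips);goto(.5665,-.044,.26,85.7)
E
```

```text
0.0726
shift [-293.6   34.6   44.1] turn 31.5 | at [0.4016 0.2013 0.3041] 117.2 t 1.25 w 0.0428 F [0.1 0.6 0.4] g 0.0
```

Emit:
{"api": "step_arm", "payload": {
  "plan": [
    [-294, 35, 44, 31.5, 58],
    [-294, 35, 44, 31.5, 58],
    [-294, 35, 44, 31.5, 58],
    [-294, 35, 44, 31.5, 58],
    [-294, 35, 44, 31.5, 58],
    [-294, 35, 44, 31.5, 58],
    [-294, 35, 44, 31.5, 58],
    [-294, 35, 44, 31.5, 58],
    [-294, 35, 44, 31.5, 58],
    [-294, 35, 44, 31.5, 58],
    [-294, 35, 44, 31.5, 58],
    [-294, 35, 44, 31.5, 58]
  ]
}}

```text
clock: 2.25
position: [0.5653, -0.0361, 0.2603]
eef_rot: [180.0, -0.0, 86.3]
force: [0.5, 0.6, 0.3]
grip_width: 0.0493
grip_force: 0.0
```

```bash
python3 - <<'E'
from h import *
goto(.5665,-.044,.205,85.7)
sc=snap('scene');cv2.imwrite('pics/s2.png',cv2.resize(sc['img'][85:235,240:420],None,fx=4,fy=4,interpolation=cv2.INTER_CUBIC))
o=bot.observe();p=o['position'];print(proj(sc,[p[0],p[1],p[2]-.073]))
E
```

```text
shift [-7.8  1.7 55.3] turn 0.6 | at [ 0.5653 -0.0361  0.2603] 86.3 t 2.25 w 0.0493 F [0.5 0.6 0.3] g 0.0
[316.37829887 165.45947778]
```

View pics/s2.png

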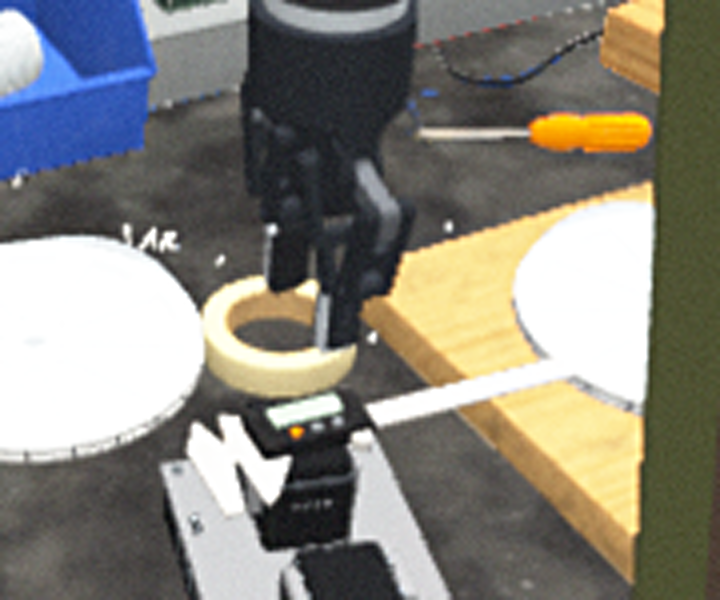

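Fingertip midpoint is near (317,165), as predicted for 73 mm. Descending now.

Emit:
{"api": "step_arm", "payload": {
  "plan": [
    [-8, 1.7, 25, 0.6, 58],
    [-8, 1.7, 50, 0.6, 58],
    [-8, 1.7, 50, 0.6, 58],
    [-8, 1.7, 50, 0.6, 58]
  ]
}}

```text
clock: 2.63
position: [0.5657, -0.0447, 0.2094]
eef_rot: [-179.8, -0.0, 85.6]
force: [-0.2, 0.1, 0.7]
grip_width: 0.0496
grip_force: 0.0
```

```bash
python3 - <<'E'
from h import *
goto(.5665,-.044,.189,85.7)
E
```

```text
shift [ 0.7  0.7 20.4] turn -0.1 | at [ 0.5657 -0.0447  0.2094] 85.6 t 2.6333 w 0.0496 F [-0.2  0.1  0.7] g 0.0
```

Emit:
{"api": "step_arm", "payload": {
  "plan": [
    [0.7, 0.7, 14, 0, 58],
    [0.7, 0.7, 20, 0, 58],
    [0.7, 0.7, 21, 0, 58],
    [0.7, 0.7, 21, 0, 58],
    [0.7, 0.7, 21, 0, 46],
    [0.7, 0.7, 21, 0, 36],
    [0.7, 0.7, 21, 0, 30],
    [0.7, 0.7, 21, 0, 25],
    [0.7, 0.7, 21, 0, 25],
    [0.7, 0.7, 21, 0, 25]
  ],
  "squeeze": 30
}}

```text
clock: 3.47
position: [0.5683, -0.0449, 0.1901]
eef_rot: [179.9, -0.0, 85.6]
force: [-1.3, 0.4, 5.4]
grip_width: 0.0328
grip_force: 29.9
```

```bash
python3 - <<'E'
from h import *
goto(.5665,-.044,.189,85.7)
sc=snap('scene');cv2.imwrite('pics/s3.png',cv2.resize(sc['img'][125:245,270:370],None,fx=5,fy=5,interpolation=cv2.INTER_CUBIC))
E
```

```text
shift [ 0.8 -1.8  1.1] turn -0.1 | at [ 0.5683 -0.0449  0.1901] 85.6 t 3.4667 w 0.0328 F [-1.3  0.4  5.4] g 29.947928488254547
```

View pics/s3.png

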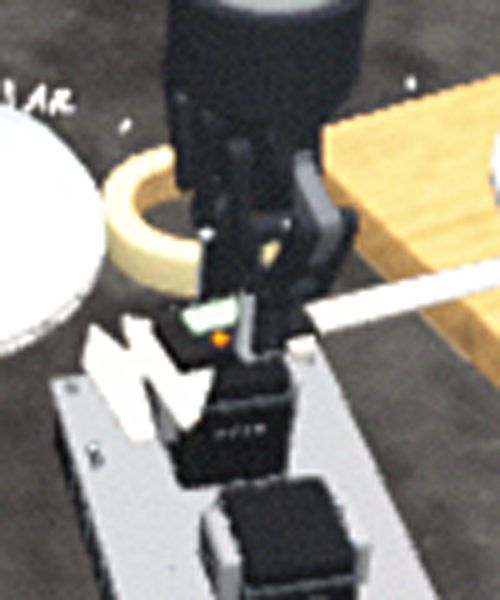

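Gripped at 33 mm, with the near finger on the box beside the roller. Lifting.

Emit:
{"api": "step_arm", "payload": {
  "plan": [
    [0, 0, -3, 0, 25],
    [0, 0, -8, 0, 25],
    [0, 0, -16, 0, 25],
    [0, 0, -26, 0, 25],
    [0, 0, -38, 0, 25],
    [0, 0, -52, 0, 25],
    [0, 0, -66, 0, 25],
    [0, 0, -80, 0, 25],
    [0, 0, -80, 0, 25],
    [0, 0, -80, 0, 25]
  ],
  "squeeze": 40
}}

```text
clock: 4.35
position: [0.5685, -0.045, 0.2701]
eef_rot: [179.9, -0.0, 85.6]
force: [0.2, -0.4, -2.0]
grip_width: 0.0322
grip_force: 39.9
```

```bash
python3 - <<'E'
from h import *
goto(.518,.13,.26,180)
sc=snap('scene');cv2.imwrite('pics/s4.png',cv2.resize(sc['img'][75:245,240:430],None,fx=3.5,fy=3.5,interpolation=cv2.INTER_CUBIC))
E
```

```text
shift [170.6 -63.9  10.1] turn -94.4 | at [ 0.5685 -0.045   0.2701] 85.6 t 4.35 w 0.0322 F [ 0.2 -0.4 -2. ] g 39.87260699272156
```

View pics/s4.png

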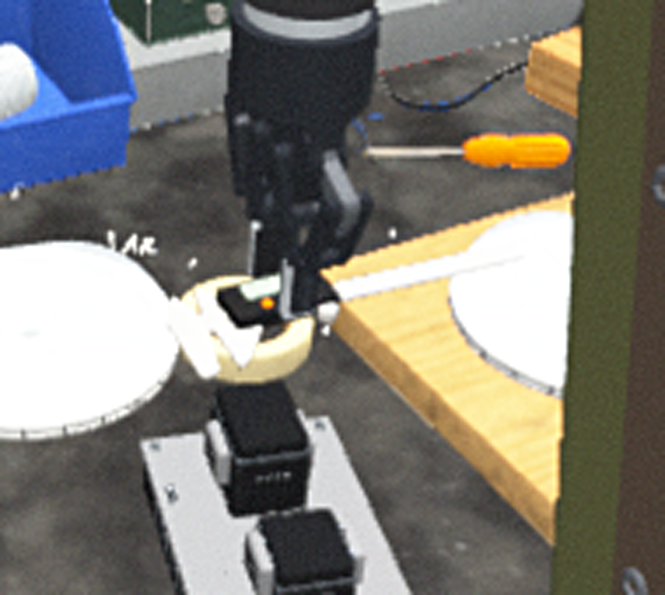

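Caliper hangs level; the tall pack is still seated. Carrying it to the left side.

Emit:
{"api": "step_arm", "payload": {
  "plan": [
    [15, -6, 0, -6, 25],
    [30, -12, 0, -12, 25],
    [45, -18, 0, -18, 25],
    [60, -23, 0, -25, 25],
    [75, -28, 0, -32, 25],
    [90, -34, 0, -39, 25],
    [105, -40, 0, -46, 25],
    [120, -45, 0, -53, 25],
    [135, -51, 0, -60, 25],
    [150, -57, 0, -67, 25],
    [165, -62, 0, -74, 25],
    [171, -64, 0, -80, 25]
  ]
}}

```text
clock: 5.4
position: [0.516, 0.132, 0.2677]
eef_rot: [-180.0, -0.1, 166.0]
force: [-0.5, 0.1, -1.9]
grip_width: 0.0327
grip_force: 39.9
```

```bash
python3 - <<'E'
from h import *
goto(.518,.13,.1,180)
E
```

```text
shift [ -2.4  -1.4 167.7] turn -14.0 | at [0.516  0.132  0.2677] 166.0 t 5.4 w 0.0327 F [-0.5  0.1 -1.9] g 39.93261694908142
```

Emit:
{"api": "step_arm", "payload": {
  "plan": [
    [-1, -1, 0, -6, 25],
    [-2, -1, 10, -12, 25],
    [-2, -1, 30, -14, 25],
    [-2, -1, 55, -14, 25],
    [-2, -1, 80, -14, 25],
    [-2, -1, 105, -14, 25],
    [-2, -1, 125, -14, 25],
    [-2, -1, 142, -14, 25],
    [-2, -1, 155, -14, 25],
    [-2, -1, 163, -14, 25],
    [-2, -1, 168, -14, 25],
    [-2, -1, 168, -14, 25]
  ]
}}

```text
clock: 6.4
position: [0.518, 0.1288, 0.0996]
eef_rot: [-180.0, -0.1, 179.6]
force: [-0.3, 0.4, -1.6]
grip_width: 0.0322
grip_force: 39.9
```

```bash
python3 - <<'E'
from h import *
goto(.518,.13,.08,180)
s=snap('top','t5.png');cv2.imwrite('pics/t5c.png',cv2.resize(s['img'][90:310,180:400],None,fx=2.7,fy=2.7,interpolation=cv2.INTER_CUBIC))
E
```

```text
shift [ 0.   1.2 19.6] turn -0.4 | at [0.518  0.1288 0.0996] 179.6 t 6.4 w 0.0322 F [-0.3  0.4 -1.6] g 39.93204116821289
```

View pics/t5c.png

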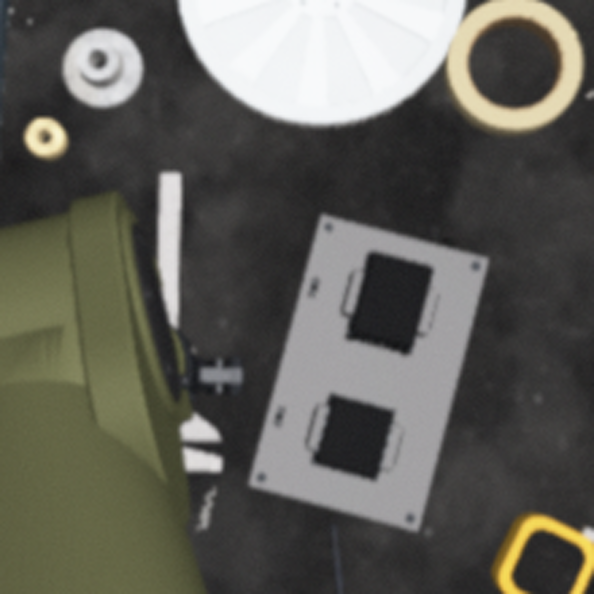

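The caliper lies along x between the charger and the bush, all clear. Tall pack top is now visible. Lowering.

Emit:
{"api": "step_arm", "payload": {
  "plan": [
    [0, 0, 6, 0, 25],
    [0, 0, 11, 0, 25],
    [0, 0, 14, 0, 25],
    [0, 0, 16, 0, 25],
    [0, 0, 17, 0, 25],
    [0, 0, 17, 0, 25]
  ]
}}

```text
clock: 6.95
position: [0.5188, 0.129, 0.0837]
eef_rot: [-180.0, -0.0, 179.6]
force: [-0.0, 1.2, -2.1]
grip_width: 0.0322
grip_force: 40.0
```

```bash
python3 - <<'E'
from h import *
s=snap('top')
im=s['img'];g=im.max(2);m=((g<70)).astype(np.uint8)*255
m[:170]=0;m[235:]=0;m[:,:300]=0;m[:,350:]=0
m=cv2.morphologyEx(m,cv2.MORPH_OPEN,np.ones((3,3)))
cs,_=cv2.findContours(m,0,2)
for c in cs:
    if cv2.contourArea(c)>150:
        W=np.array([onplane(s,u,v,.11)[:2] for u,v in c[:,0]],np.float32)
        print(cv2.contourArea(c),cv2.minAreaRect(c),cv2.minAreaRect(W))
goto(.518,.13,.08,180)
E
```

```text
722.5 ((323.8038330078125, 201.71920776367188), (24.206798553466797, 32.889671325683594), 15.255120277404785) ((0.570550799369812, -0.03895802050828934), (0.045606326311826706, 0.06264466047286987), 75.0177001953125)
221.5 ((331.5, 175.5), (11.0, 35.0), 90.0) ((0.6206687688827515, -0.05328764393925667), (0.02104133926331997, 0.06637700647115707), 0.44693201780319214)
shift [0.9 1.  3.9] turn -0.4 | at [0.5189 0.129  0.0839] 179.6 t 7.0 w 0.0327 F [ 0.3  0.  -1.8] g 39.953320026397705
```

Emit:
{"api": "step_arm", "payload": {
  "plan": [
    [0, 0, 1, 0, 25],
    [0, 0, 2, 0, 25],
    [0, 0, 3, 0, 25],
    [0, 0, 3, 0, 25]
  ]
}}

```text
clock: 7.33
position: [0.5188, 0.129, 0.0807]
eef_rot: [-180.0, -0.0, 179.6]
force: [0.6, 1.1, -0.8]
grip_width: 0.0323
grip_force: 40.0
```

Emit:
{"api": "step_arm", "payload": {
  "plan": [
    [0, 0, 0.7, 0, 25],
    [0, 0, 1.2, 0, 25],
    [0, 0, 1.2, 0, 25]
  ]
}}

```text
clock: 7.58
position: [0.519, 0.129, 0.0802]
eef_rot: [180.0, 0.0, 179.6]
force: [-1.7, -1.4, 4.2]
grip_width: 0.0325
grip_force: 40.5
```

Emit:
{"api": "step_arm", "payload": {
  "plan": [
    [0, 0, 0, 0, 39],
    [0, 0, 0, 0, 42],
    [0, 0, 0, 0, 46],
    [0, 0, 0, 0, 52],
    [0, 0, 0, 0, 58],
    [0, 0, 0, 0, 58],
    [0, 0, -10, 0, 58],
    [0, 0, -30, 0, 58],
    [0, 0, -65, 0, 58],
    [0, 0, -105, 0, 80],
    [0, 0, -145, 0, 100],
    [0, 0, -170, 0, 100]
  ]
}}

```text
clock: 8.58
position: [0.5199, 0.1293, 0.2547]
eef_rot: [179.9, 0.3, 179.6]
force: [0.8, 0.9, 0.6]
grip_width: 0.0832
grip_force: 0.0
```

```bash
python3 - <<'E'
from h import *
goto(.5716,-.040,.26,165.2)
s=snap('top');cv2.imwrite('pics/t6c.png',s['img'][90:310,180:400])
s=snap('scene');cv2.imwrite('pics/s6c.png',cv2.resize(s['img'][50:350,150:450],None,fx=2,fy=2,interpolation=cv2.INTER_CUBIC))
E
```

```text
shift [ -53.  -168.9   -5.3] turn 14.4 | at [0.5199 0.1293 0.2547] 179.6 t 8.5833 w 0.0832 F [0.8 0.9 0.6] g 0.0
```

View pics/s6c.png

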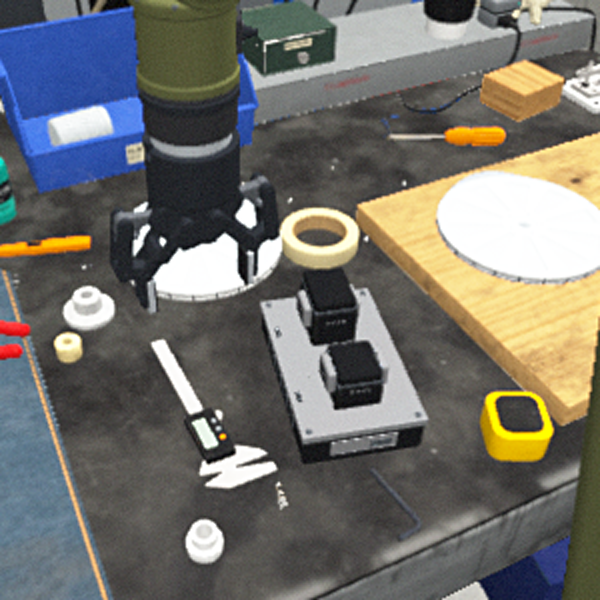

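The caliper lies flat and free on the bench, well clear, and both packs are seated. Moving over the tall pack.

Emit:
{"api": "step_arm", "payload": {
  "plan": [
    [-13, -40, 0, 4, 100],
    [-26, -80, 0, 8, 100],
    [-38, -120, 0, 12, 100],
    [-50, -158, 0, 14.4, 100],
    [-53, -169, 0, 14.4, 100],
    [-53, -169, 0, 14.4, 100],
    [-53, -169, 0, 14.4, 100]
  ]
}}

```text
clock: 9.27
position: [0.5701, -0.0407, 0.2491]
eef_rot: [180.0, -0.1, 165.1]
force: [-0.4, 0.4, -0.3]
grip_width: 0.0855
grip_force: 0.0
```

```bash
python3 - <<'E'
from h import *
goto(.5716,-.040,.136,165.2)
E
```

```text
shift [ -1.3   1.  113.1] turn -0.1 | at [ 0.5701 -0.0407  0.2491] 165.1 t 9.2667 w 0.0855 F [-0.4  0.4 -0.3] g 0.0
```

Emit:
{"api": "step_arm", "payload": {
  "plan": [
    [-1, 0.5, 20, 0, 100],
    [-1, 0.5, 45, 0, 100],
    [-1, 0.5, 60, 0, 100],
    [-1, 0.5, 72, 0, 100],
    [-1, 0.5, 84, 0, 100],
    [-1, 0.5, 94, 0, 100],
    [-1, 0.5, 102, 0, 100],
    [-1, 0.5, 108, 0, 100],
    [-1, 0.5, 113, 0, 100],
    [-1, 0.5, 113, 0, 100]
  ]
}}

```text
clock: 10.1
position: [0.5712, -0.0398, 0.1359]
eef_rot: [-180.0, -0.1, 165.2]
force: [0.7, -0.1, 0.1]
grip_width: 0.0854
grip_force: 0.0
```

```bash
python3 - <<'E'
from h import *
goto(.5716,-.040,.136,165.2)
s=snap('scene');cv2.imwrite('pics/s7.png',cv2.resize(s['img'][130:290,260:400],None,fx=3.7,fy=3.7,interpolation=cv2.INTER_CUBIC))
E
```

```text
shift [-0.4 -0.1 -0.1] turn -0.0 | at [ 0.5712 -0.0398  0.1359] 165.2 t 10.1 w 0.0854 F [ 0.7 -0.1  0.1] g 0.0
```

View pics/s7.png

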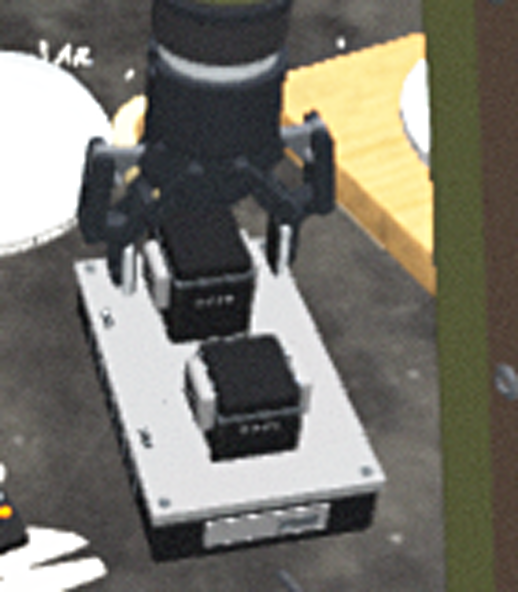

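Fingers stand either side of the tall pack's catches, roughly centred. Closing gradually.

Emit:
{"api": "step_arm", "payload": {
  "plan": [
    [0, 0, 0, 0, 85],
    [0, 0, 0, 0, 80],
    [0, 0, 0, 0, 77],
    [0, 0, 0, 0, 74],
    [0, 0, 0, 0, 71],
    [0, 0, 0, 0, 68],
    [0, 0, 0, 0, 64],
    [0, 0, 0, 0, 60],
    [0, 0, 0, 0, 55],
    [0, 0, 0, 0, 50],
    [0, 0, 0, 0, 45],
    [0, 0, 0, 0, 45]
  ],
  "squeeze": 45
}}

```text
clock: 11.15
position: [0.5726, -0.0402, 0.1385]
eef_rot: [180.0, 0.1, 165.2]
force: [-2.4, 1.3, 11.5]
grip_width: 0.0464
grip_force: 45.8
```

Emit:
{"api": "step_arm", "payload": {
  "plan": [
    [0, 0, -2, 0, 40],
    [0, 0, -5, 0, 40],
    [0, 0, -9, 0, 40],
    [0, 0, -13, 0, 40],
    [0, 0, -17, 0, 40],
    [0, 0, -21, 0, 40],
    [0, 0, -25, 0, 40],
    [0, 0, -29, 0, 40],
    [0, 0, -33, 0, 40],
    [0, 0, -37, 0, 40],
    [0, 0, -41, 0, 40],
    [0, 0, -41, 0, 40]
  ]
}}

```text
clock: 12.15
position: [0.5722, -0.0402, 0.1787]
eef_rot: [180.0, 0.1, 165.2]
force: [-0.5, -0.5, -6.1]
grip_width: 0.0465
grip_force: 47.7
```

Emit:
{"api": "step_arm", "payload": {
  "plan": [
    [0, 0, -5, 0, 40],
    [0, 0, -12, 0, 40],
    [0, 0, -22, 0, 40],
    [0, 0, -32, 0, 40],
    [0, 0, -42, 0, 40],
    [0, 0, -52, 0, 40],
    [0, 0, -62, 0, 40],
    [0, 0, -70, 0, 40],
    [0, 0, -75, 0, 40],
    [0, 0, -78, 0, 40],
    [0, 0, -78, 0, 40],
    [0, 0, -78, 0, 40]
  ]
}}

```text
clock: 13.15
position: [0.5716, -0.0401, 0.2555]
eef_rot: [-180.0, -0.0, 165.2]
force: [1.3, 0.8, -6.1]
grip_width: 0.0466
grip_force: 47.7
```

```bash
python3 - <<'E'
from h import *
s=snap('scene');cv2.imwrite('pics/s8.png',cv2.resize(s['img'][80:350,200:420],None,fx=2.2,fy=2.2,interpolation=cv2.INTER_CUBIC))
goto(.57,-.04,.256,165.2)
E
```

```text
shift [ 1.4 -0.2 -0.8] turn -0.0 | at [ 0.5714 -0.0401  0.2552] 165.2 t 13.2 w 0.0465 F [ 1.1 -0.5 -6. ] g 47.73234397172928
```

View pics/s8.png

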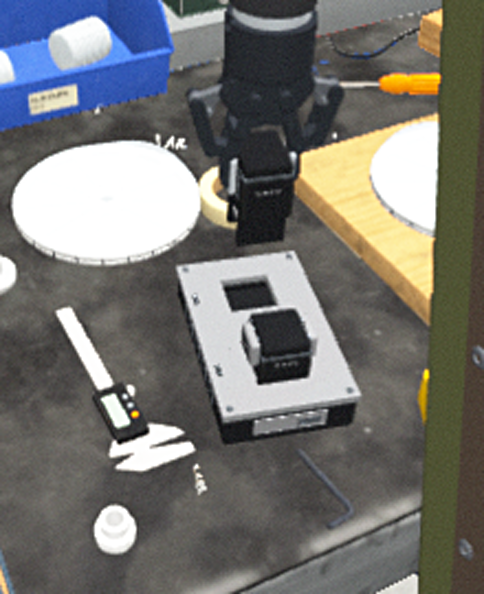

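The tall pack hangs upright above its empty bay, the short pack is seated, and the caliper lies flat. Handing in after a short settle.

Emit:
{"api": "step_arm", "payload": {
  "plan": [
    [0, 0, 0, 0, 40],
    [0, 0, 0, 0, 40],
    [0, 0, 0, 0, 40],
    [0, 0, 0, 0, 40]
  ]
}}

```text
clock: 13.53
position: [0.5716, -0.0401, 0.2554]
eef_rot: [-180.0, -0.0, 165.2]
force: [-0.5, 0.2, -5.4]
grip_width: 0.0463
grip_force: 47.7
```

```bash
python3 -c "
from plant import bot
print(bot.close_job())"
```

```text
the job is handed in; nothing more can be done
None
```

I handed the job in at about 13.5 s: the caliper lies flat on the bench left of the charger, let go, and the tall pack is held upright by both catches about 12 cm above its seat. The short pack looks still seated and nothing else looks disturbed in the last picture; the hand-in call returned no verdict.

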